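# Assemble the sieve stack on the laboratory shaker

## Robot

A 6-joint arm with a two-finger parallel gripper is mounted at the origin on the work surface. World frame = base frame: x ahead of the robot, y to its left, z up, the work surface at z = 0. Lengths are in m, angles in rad, forces in N, time in s.
With the tool pointing down it reaches from about 0.275 to 1 m from the base axis. Payload 8.4 kg.
Tool frame: the origin (TCP) lies between the finger pads; the fingertips stand 8 mm ahead of it and the grasp point (between the pads) lies 11 mm behind it; z points along the fingers, y is the direction in which the jaws open and shut (so a half turn about z gives the same grasp; the last joint's range is limited). The gripper opens to 85 mm and grips with 20 to 120 N. Pads are 22 mm wide; open, the fingers measure 114 mm over their backs; the gripper's body (76 mm by 85 mm) begins 54 mm behind the grasp point. The pads swing forward as they close: fully open they stand 13 mm farther back than shut.
Start: joints at [1.198, 0.353, 1.633, -0, 1.155, -0.002], TCP at [0.226, 0.583, 0.239] pointing down, gripper open.
Joint ranges: [-2.63, 2.63], [-0.92, 2.1], [0.06, 2.66], [-1.3, 4.44], [0, 2.69], [-3.02, 3.02]. Speed limits (rad/s): [2.22, 2.22, 2.79, 3.14, 3.14, 3.14].

## Interface

Orientations are given as a rotation vector (axis times angle).
In Python, from station import env gives the robot as it stands.
- The arm moves only by the shell command python3 -m jog 'ROWS'. ROWS is JSON, a list of rows, each a list of 7 numbers: the turn, a rotation vector about the tool's x, y, z in rad, then the shift along the tool's x, y, z in mm, then the opening, from 0 (shut) to 1 (fully open). In form: [[ax, ay, az, x, y, z, grip], ...]. A call has 1 to 12 rows; each row is the pose to reach, as a shift and turn from the pose commanded when the call began, along the tool's axes at that moment; what a row does not reach only later rows make up. A row lasts 1/8 s, in which the tool goes at most 62.5 mm and 10.7 degrees, less where a joint would pass 70% of its speed; a pose out of reach is approached as far as the arm can. A call with a gripper value outside its range is refused whole. The fingers move at their own pace and stop on an object; the grip force is fixed at half the most. Time passes only in rows, so rows that repeat a pose let the fingers close. It gives the time, the measured TCP pose, the force and the opening at its end, in the units of the state.
- env.observe(): the state, without advancing time (a new reading comes with each control period).
- env.read_camera(name): name is "side" or "top"; returns the picture (420x560x3 uint8, red, green, blue); there is no depth.
- env.camera_info(name): a dict with "mtx" (3x3 intrinsics, pixels), "distortion" ([k1, k2, p1, p2, k3] as OpenCV has them; the pictures are not rectified), "world_from_camera" (4x4, takes a point from camera to world coordinates). Camera axes: x right, y down, z forward; pixel columns grow to the right and rows downward; lengths in m; the calibration is good to about 2 mm. A picture is of the moment at which its call begins. camera_info takes no time and is no camera call.
- env.sign_off(): hands the job in, once; it reports no verdict.
The state is a dict: "time_s": time; "qpos": joint angles; "joint_vel": joint speeds; "effort": joint torques, N m; "tcp_pos": TCP position; "orientation": TCP orientation; "contact_force": force on the tool from outside, world axes, zero at the start; "ft_torque": the same for the moment, N m; "width": finger opening in m.
Only numpy, scipy, OpenCV 4.12 (cv2) and the standard library are available. Lean on these libraries where they do the work, as an engineer would, in place of code of your own. Each camera call takes 0.05 s, during which the arm holds its last target.

## Task

Build the little sieve set up on the shaker for the next sample, in this order from the bottom up: first the receiver pan on the shaker's seat, then the fine sieve, then the coarse sieve, then the lid on top, each fully seated in the one below. Do not tip any of these parts over, and leave the specimen jar, the slide box and the brush where they are.

Things in the scene. Friction and masses are not known exactly. Their poses are not given: they have to be found in the camera images.
- shaker: Target, fixed: white box 120 x 110 mm, on top a round aluminium plate (92 mm) and, centred on it, a steel seat ring: 70 mm outer, 60 mm inner diameter, bore floor at 50 mm and rim at 60 mm above the table. Origin: centre of the underside, on the ring's axis, z up. With the pan seated, the pan's origin is 52 mm above this origin.
- pan: Receiver pan, bare steel cup, 68 mm outer diameter, 34 mm high, open top of 60 mm bore with a smooth solid steel floor 21 mm below the rim, no mesh. Under it a foot 56 mm wide, 8 mm high, chamfered to 49, drops into the bore below until the shoulder (8 mm up) meets the rim. The fine sieve, seated, has its origin 26 mm above this one. Origin: centre of the underside, z up.
- fine_sieve: Fine sieve, bare steel, 68 mm outer diameter, 42 mm high, open top of 60 mm bore; 12 mm below the rim a close mesh of thin wires, 5 mm apart, over a dark ground. Under it a foot 56 mm wide, 8 mm high, chamfered to 49, drops into the bore below until the shoulder (8 mm up) meets the rim. The coarse sieve, seated, has its origin 34 mm above this one. Origin: centre of the underside, z up.
- coarse_sieve: Coarse sieve, bare steel, 68 mm outer diameter, 54 mm high, open top of 60 mm bore; 12 mm below the rim a wide grid of 3 mm bars, 14.5 mm apart, over a dark ground. Under it a foot 56 mm wide, 8 mm high, chamfered to 49, drops into the bore below until the shoulder (8 mm up) meets the rim. The lid, seated, has its origin 46 mm above this one. Origin: centre of the underside, z up.
- lid: Lid, flat steel disc of 68 mm diameter, its top 13 mm above its underside, with an upright black knob in the middle, 22 mm diameter, from 13 to 37 mm above its underside. Under it a foot 56 mm wide, 8 mm high, chamfered to 49, drops into the bore below until the shoulder (8 mm up) meets the rim. Origin: centre of the underside, z up.
- heater: Not used, fixed: grey block heater, 120 x 110 mm, 56 mm high, with an aluminium top that has twelve small dark wells. Origin: centre of the underside, z up.
- jar: Bystander, loose: specimen jar with a white cap, 44 mm diameter, 60 mm high. Origin: centre of the underside.
- slide_box: Bystander, loose: flat blue slide box, 87 x 102 mm, 34 mm high. Origin: centre of the underside.
- brush: Bystander, loose: cleaning brush, 160 mm long, lying flat, along its own x axis.
Not all that is in view belongs to the job. What is shaped like the pan but orange is not meant.

How it is judged:
By the outcome, as a careful person would: the job done as asked, in the order asked, and still so for the second after the job is handed in, with the robot touching nothing.
It also fails if it takes over 115 s, if anything falls off the work surface, if the arm or the gripper's body presses on something with over 40 N, if the wrist force passes 120 N, or if a joint passes its speed limit or range.

## Working session

There is one attempt and no reset: what is moved stays moved. The work goes in short steps, Python scripts to look and compute and a shell command to move; the robot and the scene stay as the last step left them, time stands still between calls to the robot, and variables do not carry over. Pictures are saved under pics/ and viewed, and the job is handed in when it is done.

```bash
ls; mkdir -p pics; python3 - <<'E'
from station import env
import cv2
o=env.observe();print(o)
for n in("side","top"):
    im=env.read_camera(n);cv2.imwrite(f"pics/{n}0.png",im[:,:,::-1])
    i=env.camera_info(n);print(n,i)
E
```

```text
pics
{'time_s': 0.0, 'qpos': array([ 1.19763567e+00,  3.53644833e-01,  1.63413344e+00, -7.11339607e-06,
        1.15519680e+00, -2.41138725e-03]), 'joint_vel': array([ 0.0018709 , -0.00156892, -0.00099317,  0.00066827, -0.000522  ,
        0.00044722]), 'effort': array([ 6.38369293e-04, -6.05244970e+01, -3.42074203e+01, -8.59593570e-05,
        9.21026309e-03,  2.56437687e-06]), 'tcp_pos': array([0.2262859 , 0.58210019, 0.23856404]), 'orientation': array([-5.78990943e-01, -3.08752134e+00,  2.13507138e-03]), 'contact_force': array([ 0.23906908,  0.94340372, -0.39756019]), 'ft_torque': array([0.0915581 , 0.03220805, 0.03854643]), 'width': 0.08536260219993567}
side {'mtx': array([[405.91497534,   0.        , 277.07283276],
       [  0.        , 405.91497534, 210.71354994],
       [  0.        ,   0.        ,   1.        ]]), 'distortion': array([-0.00370682,  0.        ,  0.        ,  0.        ,  0.        ]), 'world_from_camera': array([[ 0.92900764, -0.20956634,  0.30500287,  0.31890055],
       [-0.36997784, -0.50855896,  0.77748581, -0.71022652],
       [-0.00782291, -0.83513456, -0.54999006,  0.52626384],
       [ 0.        ,  0.        ,  0.        ,  1.        ]])}
top {'mtx': array([[417.18900466,   0.        , 287.0214851 ],
       [  0.        , 417.18900466, 209.70762702],
       [  0.        ,   0.        ,   1.        ]]), 'distortion': array([-0.09839575,  0.        ,  0.        ,  0.        ,  0.        ]), 'world_from_camera': array([[ 0.02175512, -0.99558325,  0.09132749,  0.51972772],
       [-0.99961551, -0.02009016,  0.01911073, -0.01185172],
       [-0.01719154, -0.09170813, -0.99563752,  0.88364494],
       [ 0.        ,  0.        ,  0.        ,  1.        ]])}
```

View pics/side0.png

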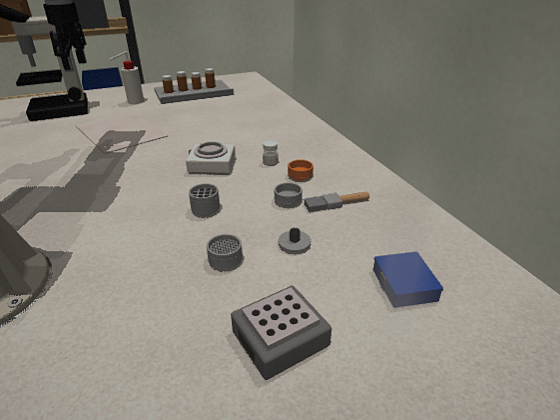

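View pics/top0.png

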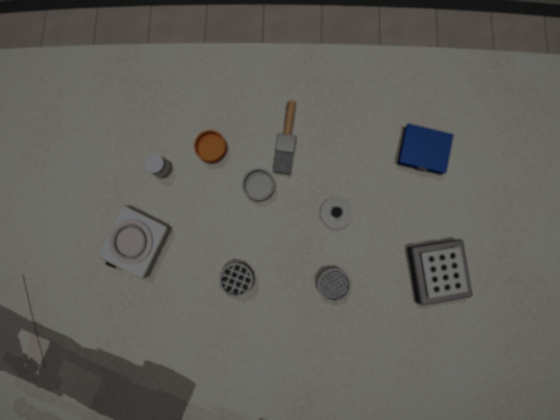

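The side view shows the coarse sieve near (204,200), the fine sieve (224,252), the grey pan (288,195), the lid (294,240) and the shaker (211,155). The orange decoy is at (300,170). In the top view these are at coarse (237,278), fine (333,283), pan (259,185), lid (336,213), shaker ring (130,241) and decoy (211,147). I'll enlarge crops to confirm.

```bash
cat > h.py <<'E'
import numpy as np,cv2
from station import env
def ray(n,uv):
    i=env.camera_info(n);T=i["world_from_camera"]
    p=cv2.undistortPoints(np.array([[uv]],float),i["mtx"],i["distortion"])[0,0]
    return T[:3,3],T[:3,:3]@np.array([p[0],p[1],1])
def onz(n,uv,z):
    o,d=ray(n,uv);return o+d*(z-o[2])/d[2]
def proj(n,P):
    i=env.camera_info(n);W=np.linalg.inv(i["world_from_camera"])
    return cv2.projectPoints(np.atleast_2d(np.array(P,float)),cv2.Rodrigues(W[:3,:3])[0],W[:3,3],i["mtx"],i["distortion"])[0][:,0]
def tri(a,b):
    o1,d1=ray("top",a);o2,d2=ray("side",b)
    s=np.linalg.lstsq(np.c_[d1,-d2],o2-o1,rcond=None)[0]
    p,q=o1+s[0]*d1,o2+s[1]*d2
    return (p+q)/2,np.linalg.norm(p-q)
def crop(im,u,v,hw,hh,k):
    return cv2.resize(im[v-hh:v+hh,u-hw:u+hw],None,fx=k,fy=k,interpolation=cv2.INTER_CUBIC)
def sheet(im,cs,out,h=25,k=8,cols=3,gain=1.0,pts=()):
    im=np.clip(im.astype(float)*gain,0,255).astype(np.uint8)
    L=[]
    for u,v in cs:
        c=crop(im,u,v,h,h,k)
        for t in range(0,2*h,10):
            cv2.putText(c,str(u-h+t),(t*k,8),0,.3,(255,255,0),1);cv2.putText(c,str(v-h+t),(0,t*k+4),0,.3,(0,255,255),1)
            cv2.line(c,(t*k,10),(t*k,14),(255,255,0),1);cv2.line(c,(20,t*k),(24,t*k),(0,255,255),1)
        for p in pts:
            q=((np.array(p)-[u-h,v-h]+.5)*k).astype(int);cv2.circle(c,tuple(map(int,q)),1,(255,0,0),-1)
        L.append(c)
    while len(L)%cols:L.append(np.zeros_like(L[0]))
    S=np.vstack([np.hstack(L[i:i+cols]) for i in range(0,len(L),cols)])
    cv2.imwrite(out,S[:,:,::-1]);print(S.shape)
E
python3 - <<'E'
from h import *
t=cv2.imread("pics/top0.png")[:,:,::-1];s=cv2.imread("pics/side0.png")[:,:,::-1]
sheet(t,[(130,241),(259,185),(333,283),(237,278),(336,213),(211,147)],"pics/tc0.png",h=25,k=5,gain=1.4)
sheet(s,[(211,155),(288,195),(224,252),(204,200),(294,240),(300,170)],"pics/sc0.png",h=25,k=5)
E
```

```text
(500, 750, 3)
(500, 750, 3)
```

View pics/tc0.png

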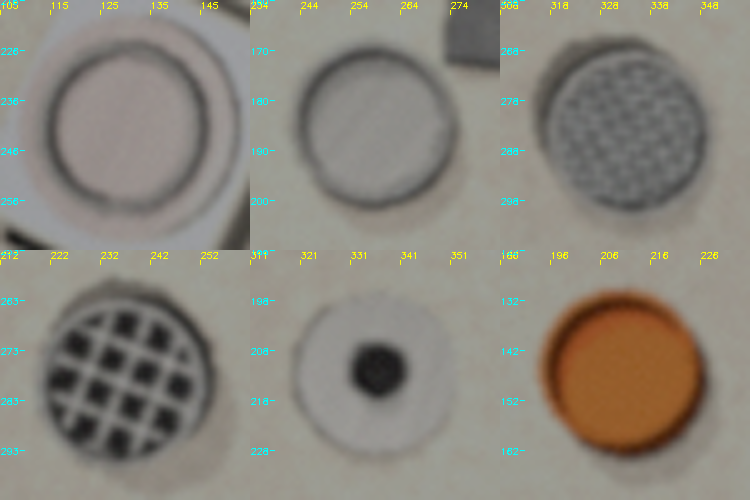

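View pics/sc0.png

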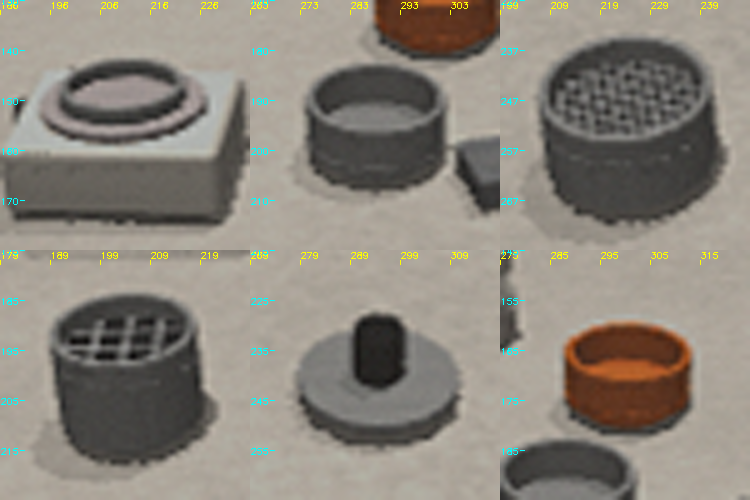

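```bash
cat > fit.py <<'E'
from h import *
from scipy.optimize import minimize
C={'shaker':((129.9,241.1),(210.4,146.2),.035,.06),'pan':((259,185.3),(287.6,189.3),.034,.034),'fine':((333,283.6),(223.8,244.2),.034,.042),
'coarse':((236.6,278.1),(203.7,190.2),.034,.054),'lid':((335.6,212.6),(294.4,239.4),.034,.013)}
th=np.linspace(0,2*np.pi,72,endpoint=False)
def circ(c,r):return np.c_[c[0]+r*np.cos(th),c[1]+r*np.sin(th),np.full(72,c[2])]
if __name__=="__main__":
    t=cv2.imread("pics/top0.png")[:,:,::-1];s=cv2.imread("pics/side0.png")[:,:,::-1]
    pt=[];ps=[]
    for k,(a,b,r,h) in C.items():
        # solve circle centre: bbox-centre of projected circle matches read centre in both views
        def e(p):
            f=0
            for n,m in(("top",a),("side",b)):
                q=proj(n,circ(p,r));f+=(((q.max(0)+q.min(0))/2-m)**2).sum()
            return f
        p0,g=tri(a,b);R=minimize(e,p0,method="Nelder-Mead",options=dict(xatol=1e-5,fatol=1e-4))
        p=R.x;print(k,np.round(p*1000,1),"text rim",h*1000,"gap mm",round(g*1000,1),"px err",round(R.fun**.5,2))
        pt+=list(proj("top",circ(p,r)));ps+=list(proj("side",circ(p,r)))
    sheet(t,[(130,241),(259,185),(333,283),(237,278),(336,213)],"pics/tc1.png",h=25,k=5,gain=1.4,pts=pt)
    sheet(s,[(211,155),(288,195),(224,252),(204,200),(294,240)],"pics/sc1.png",h=25,k=5,pts=ps)
E
python3 fit.py
```

```text
shaker [526.  318.3  61.3] text rim 60.0 gap mm 1.2 px err 0.38
pan [648.1  62.9  34.6] text rim 34.0 gap mm 2.8 px err 0.85
fine [450.2 -91.   39.2] text rim 42.0 gap mm 0.4 px err 0.12
coarse [457.5 101.1  54.5] text rim 54.0 gap mm 1.3 px err 0.4
lid [596.5 -97.3  12.7] text rim 13.0 gap mm 1.7 px err 0.56
(500, 750, 3)
(500, 750, 3)
```

View pics/tc1.png

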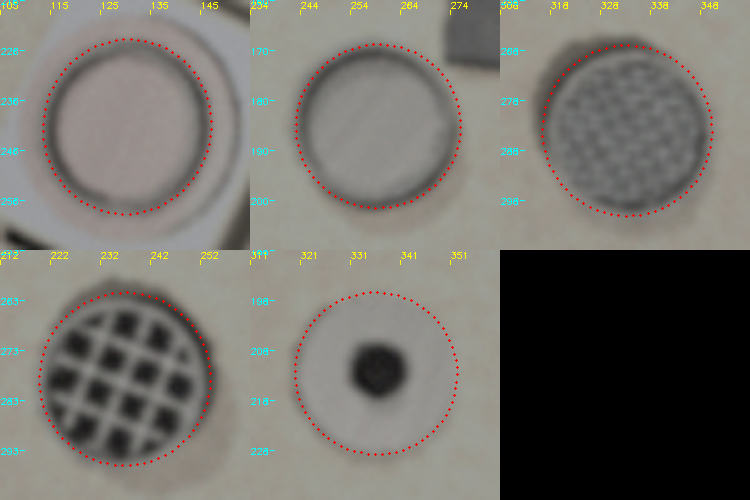

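View pics/sc1.png

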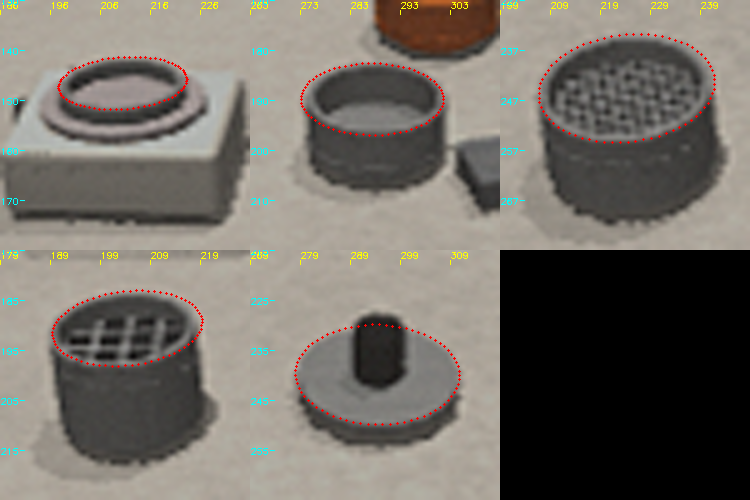

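The overlaid circles sit on the rims, and the measured heights agree with the text to about 3 mm. The identities are clear: floor without mesh at (259,185) is the pan, close mesh at (333,283) the fine sieve, wide grid at (237,278) the coarse sieve, and black knob at (336,213) the lid. The orange one at (211,147) is excluded. Next I'll plan the pan grasp.

```bash
cat > go.py <<'E'
import sys;from h import *
from scipy.spatial.transform import Rotation as R
o=env.observe();Q=R.from_rotvec(o["orientation"]).as_matrix();p=o["tcp_pos"]
print("t",round(o["time_s"],2),"tcp mm",np.round(p*1000,1),"q",np.round(o["qpos"],2),"w",round(o["width"],4),"F",np.round(o["contact_force"],1))
print("axes x,y,z:",np.round(Q.T,4).tolist())
a=list(map(float,sys.argv[1:]))
for i in range(0,len(a),3):
    print("shift to",a[i:i+3],"=",np.round(Q.T@(np.array(a[i:i+3])-p*1000),1))
E
python3 go.py 648 63 100 648 63 20
python3 - <<'E'
from h import *
print([np.round(onz("top",u,.02)*1000) for u in [(275,172),(293,172),(211,147)]],np.round(onz("top",(156,162),.06)*1000))
E
```

```text
t 0.1 tcp mm [226.3 582.1 238.6] q [ 1.2   0.35  1.63 -0.    1.16 -0.  ] w 0.0855 F [-0.4  0.5  0.7]
axes x,y,z: [[-0.9321, 0.3623, -0.0], [0.3623, 0.9321, -0.0013], [-0.0005, -0.0012, -1.0]]
shift to [648.0, 63.0, 100.0] = [-581.1 -330.9  139.1]
shift to [648.0, 63.0, 20.0] = [-581.1 -330.8  219.1]
[array([678.,  32.,  20.]), array([679.,  -6.,  20.]), array([730., 169.,  20.])] [688. 273.  60.]
```

```bash
python3 -m jog '[[0,0,0,-50,-28,0,1],[0,0,0,-100,-57,0,1],[0,0,0,-150,-85,0,1],[0,0,0,-200,-114,0,1],[0,0,0,-250,-142,0,1],[0,0,0,-300,-171,20,1],[0,0,0,-350,-199,40,1],[0,0,0,-400,-228,60,1],[0,0,0,-450,-256,80,1],[0,0,0,-500,-285,100,1],[0,0,0,-550,-313,120,1],[0,0,0,-581,-331,139,1]]'; python3 go.py 648 63 100 648 63 20
```

```text
time_s: 1.6
tcp_pos: [0.6493, 0.0611, 0.0992]
orientation: [-0.581, -3.087, 0.0]
contact_force: [-0.2, 0.7, -0.2]
width: 0.0856
t 1.6 tcp mm [649.3  61.1  99.2] q [ 0.09  0.54  1.68 -0.    0.92 -1.11] w 0.0856 F [-0.2  0.7 -0.2]
axes x,y,z: [[-0.9315, 0.3637, -0.0], [0.3637, 0.9315, -0.0002], [-0.0, -0.0002, -1.0]]
shift to [648.0, 63.0, 100.0] = [ 1.9  1.3 -0.8]
shift to [648.0, 63.0, 20.0] = [ 1.9  1.3 79.2]
```

```bash
python3 -m jog '[[0,0,0,1,0,20,1],[0,0,0,1,0,38,1],[0,0,0,1,0,38,1]]'; python3 go.py 648 63 20
python3 - <<'E'
from h import *
for n,c in(("top",(259,185)),("side",(288,180))):
    sheet(env.read_camera(n),[c],f"pics/{n}2.png",h=40,k=7,cols=1,gain=1.2)
E
```

```text
time_s: 1.98
tcp_pos: [0.6451, 0.0648, 0.0605]
orientation: [-0.577, -3.085, 0.001]
contact_force: [-0.8, 0.9, 0.3]
width: 0.0856
t 1.98 tcp mm [645.1  64.8  60.5] q [ 0.1   0.59  1.7   0.    0.85 -1.1 ] w 0.0856 F [-0.8  0.9  0.3]
axes x,y,z: [[-0.9324, 0.3613, 0.0033], [0.3613, 0.9325, -0.0015], [-0.0036, -0.0002, -1.0]]
shift to [648.0, 63.0, 20.0] = [-3.5 -0.5 40.5]
(560, 560, 3)
(560, 560, 3)
```

View pics/top2.png

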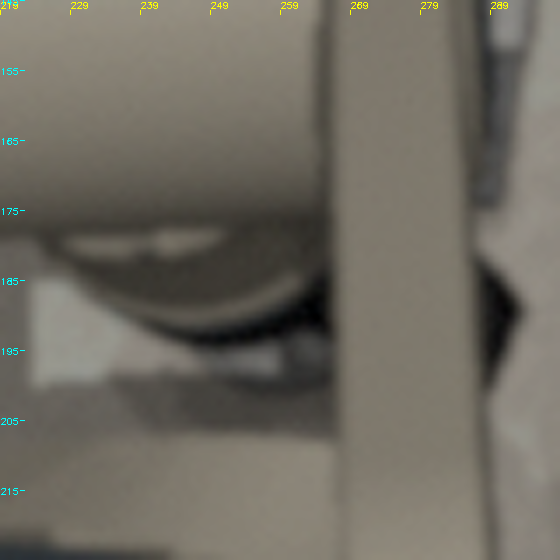

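View pics/side2.png

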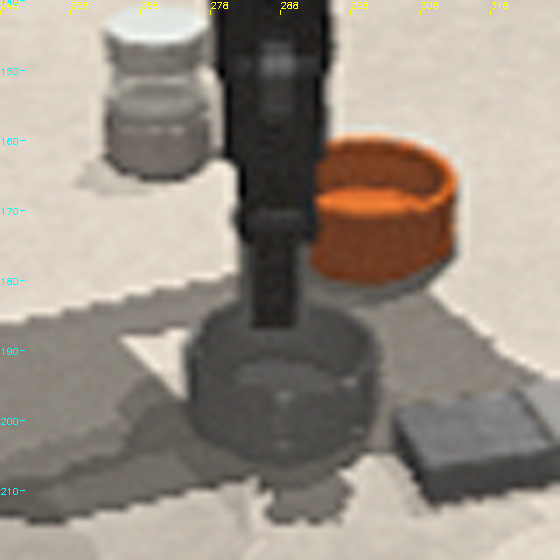

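```bash
python3 -m jog '[[0,0,0,0,0,0,1],[0,0,0,0,0,0,1]]'; python3 go.py 648 63 20
python3 - <<'E'
from h import *
c=np.array([648,63.]);j=np.array([.362,.932])
for s in(-43,43):
  for z in(52,60,65):print(s,z,proj("side",np.r_[c+s*j,z]/1000).round(1))
E
```

```text
time_s: 2.33
tcp_pos: [0.6475, 0.0642, 0.0631]
orientation: [0.578, 3.087, 0.001]
contact_force: [-0.4, 0.7, 0.0]
width: 0.0855
t 2.33 tcp mm [647.5  64.2  63.1] q [ 0.1   0.59  1.7  -0.    0.85 -1.1 ] w 0.0855 F [-0.4  0.7  0. ]
axes x,y,z: [[-0.9322, 0.3619, -0.0012], [0.3619, 0.9322, 0.0006], [0.0013, 0.0001, -1.0]]
shift to [648.0, 63.0, 20.0] = [-0.9 -1.  43.1]
-43 52 [[287.5 192.1]]
-43 60 [[287.5 189.1]]
-43 65 [[287.5 187.2]]
43 52 [[286.4 174.2]]
43 60 [[286.4 171.3]]
43 65 [[286.5 169.5]]
```

```bash
python3 -m jog '[[0,0,0,-1,-1,20,1],[0,0,0,-1,-1,40,1],[0,0,0,-1,-1,53,1],[0,0,0,-1,-1,53,1],[0,0,0,-1,-1,53,1],[0,0,0,-1,-1,53,0.5],[0,0,0,-1,-1,53,0.5],[0,0,0,-1,-1,53,0.5],[0,0,0,-1,-1,53,0.5],[0,0,0,-1,-1,53,0.5]]'; python3 go.py 648 63 12
python3 - <<'E'
from h import *
for n,c in(("side",(288,180)),):
    sheet(env.read_camera(n),[c],f"pics/{n}3.png",h=40,k=7,cols=1,gain=1.2)
E
```

```text
time_s: 3.58
tcp_pos: [0.6486, 0.0627, 0.0106]
orientation: [0.579, 3.086, 0.001]
contact_force: [-0.6, 0.2, 5.3]
width: 0.0657
t 3.58 tcp mm [648.6  62.7  10.6] q [ 0.09  0.66  1.71  0.    0.77 -1.11] w 0.0657 F [-0.6  0.2  5.3]
axes x,y,z: [[-0.932, 0.3624, -0.0018], [0.3624, 0.932, 0.001], [0.002, 0.0002, -1.0]]
shift to [648.0, 63.0, 12.0] = [ 0.7  0.1 -1.4]
(560, 560, 3)
```

View pics/side3.png

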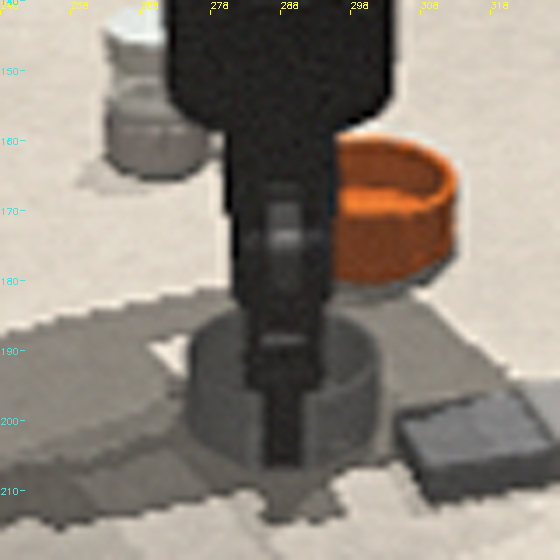

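```bash

python3 - <<'E'
from h import *
c=np.array([648,63.]);j=np.array([.362,.932])
for s in(-34,-40):
  for z in(0,4,8,12,34):print(s,z,proj("side",np.r_[c+s*j,z]/1000).round(1))
E
python3 -m jog '[[0,0,0,0,0,0,0.5],[0,0,0,0,0,-8,0.5],[0,0,0,0,0,-20,0.5],[0,0,0,0,0,-20,0.5]]'
python3 - <<'E'
from h import *
for n,c in(("side",(288,180)),):
    sheet(env.read_camera(n),[c],f"pics/{n}4.png",h=40,k=7,cols=1,gain=1.2)
E
python3 go.py
```

```text
-34 0 [[287.2 209. ]]
-34 4 [[287.2 207.6]]
-34 8 [[287.2 206.2]]
-34 12 [[287.3 204.8]]
-34 34 [[287.3 196.8]]
-40 0 [[287.3 210.4]]
-40 4 [[287.3 209. ]]
-40 8 [[287.3 207.6]]
-40 12 [[287.3 206.1]]
-40 34 [[287.4 198.1]]
time_s: 4.12
tcp_pos: [0.6486, 0.0626, 0.0308]
orientation: [0.579, 3.086, 0.001]
contact_force: [-0.1, 0.5, -1.8]
width: 0.0659
(560, 560, 3)
t 4.17 tcp mm [648.2  62.6  30.1] q [ 0.09  0.64  1.71 -0.    0.8  -1.11] w 0.0655 F [-0.   0.7 -1.5]
axes x,y,z: [[-0.932, 0.3624, -0.0013], [0.3624, 0.932, 0.0006], [0.0014, 0.0001, -1.0]]
```

View pics/side4.png

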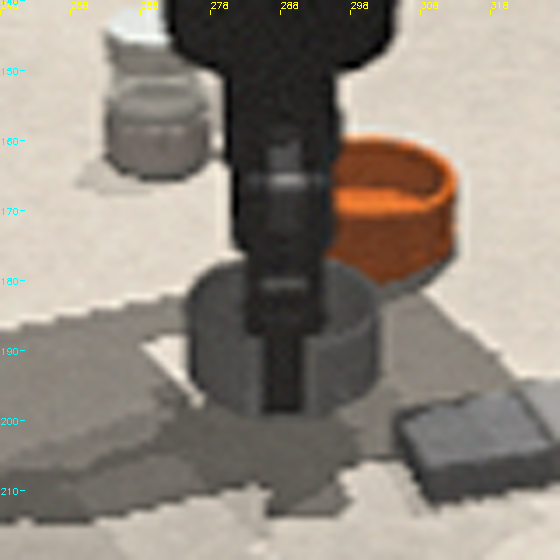

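The pan lifts level in the grip. The next move is over the shaker.

```bash
python3 go.py 526 318 100 526 318 66
```

```text
t 4.17 tcp mm [648.2  62.6  30.1] q [ 0.09  0.64  1.71 -0.    0.8  -1.11] w 0.0655 F [-0.   0.7 -1.5]
axes x,y,z: [[-0.932, 0.3624, -0.0013], [0.3624, 0.932, 0.0006], [0.0014, 0.0001, -1.0]]
shift to [526.0, 318.0, 100.0] = [206.4 193.8 -70. ]
shift to [526.0, 318.0, 66.0] = [206.4 193.8 -36. ]
```

```bash
python3 -m jog '[[0,0,0,0,0,-40,0.5],[0,0,0,10,10,-70,0.5],[0,0,0,40,38,-70,0.5],[0,0,0,75,70,-70,0.5],[0,0,0,115,108,-70,0.5],[0,0,0,150,141,-70,0.5],[0,0,0,180,169,-70,0.5],[0,0,0,200,188,-70,0.5],[0,0,0,206,194,-70,0.5],[0,0,0,206,194,-70,0.5],[0,0,0,206,194,-70,0.5],[0,0,0,206,194,-70,0.5]]'
python3 - <<'E'
from h import *
from fit import circ
pts=list(proj("side",circ([.526,.318,.124],.034)))+list(proj("side",circ([.526,.318,.06],.035)))
sheet(env.read_camera("side"),[(211,145)],f"pics/side5.png",h=40,k=7,cols=1,gain=1.2,pts=pts)
E
python3 go.py 526 318 100
```

```text
time_s: 5.68
tcp_pos: [0.5264, 0.3171, 0.0992]
orientation: [-0.581, -3.087, 0.0]
contact_force: [0.9, -0.4, -1.7]
width: 0.0655
(560, 560, 3)
t 5.72 tcp mm [526.4 317.2  99.3] q [ 0.54  0.5   1.76 -0.    0.88 -0.66] w 0.0657 F [ 0.1 -0.4 -1.5]
axes x,y,z: [[-0.9316, 0.3634, -0.0], [0.3634, 0.9316, -0.0001], [-0.0, -0.0001, -1.0]]
shift to [526.0, 318.0, 100.0] = [ 0.6  0.6 -0.7]
```

View pics/side5.png

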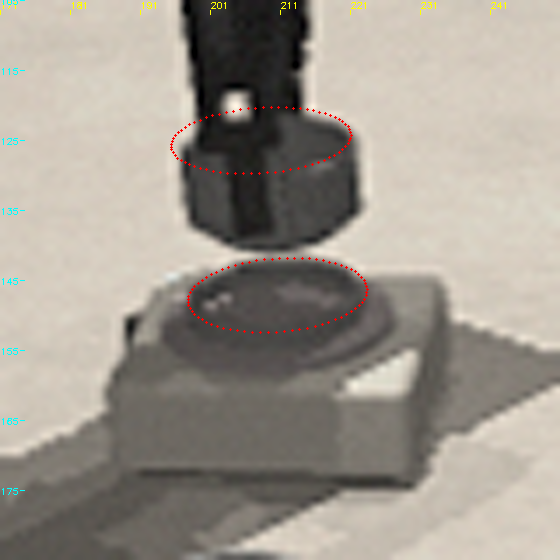

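```bash
python3 -m jog '[[0,0,0,2,0,10,0.5],[0,0,0,2,0,20,0.5],[0,0,0,2,0,28,0.5],[0,0,0,2,0,32,0.5],[0,0,0,2,0,32,0.5]]'; python3 go.py
python3 - <<'E'
from h import *
sheet(env.read_camera("side"),[(211,145)],f"pics/side6.png",h=40,k=7,cols=1,gain=1.2)
E
```

```text
time_s: 6.35
tcp_pos: [0.5247, 0.32, 0.0673]
orientation: [0.579, 3.087, 0.003]
contact_force: [-0.4, 5.2, -0.9]
width: 0.066
t 6.35 tcp mm [524.7 320.   67.3] q [ 0.54  0.54  1.78  0.    0.82 -0.66] w 0.066 F [-0.4  5.2 -0.9]
axes x,y,z: [[-0.932, 0.3625, -0.0005], [0.3625, 0.932, 0.0022], [0.0013, 0.0019, -1.0]]
(560, 560, 3)
```

View pics/side6.png

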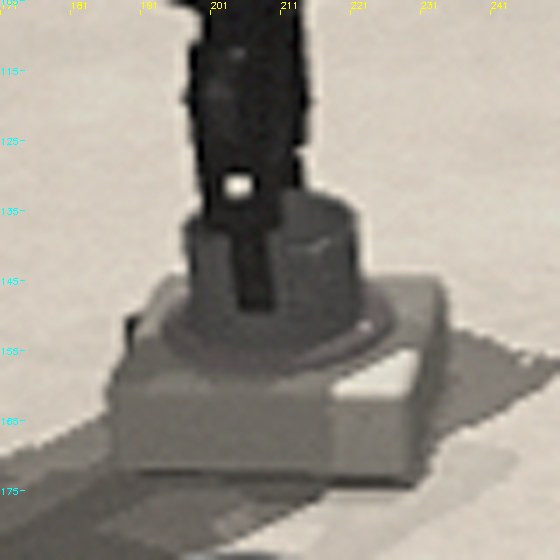

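```bash
python3 -m jog '[[0,0,0,0,1,2,0.5],[0,0,0,0,1,4,0.5],[0,0,0,0,1,5,0.5],[0,0,0,0,1,5,0.5]]'; python3 go.py
```

```text
time_s: 6.9
tcp_pos: [0.5251, 0.3215, 0.0628]
orientation: [0.579, 3.087, 0.005]
contact_force: [-0.8, 9.1, 1.6]
width: 0.0653
t 6.9 tcp mm [525.1 321.5  62.8] q [ 0.55  0.55  1.78  0.    0.81 -0.66] w 0.0653 F [-0.8  9.1  1.6]
axes x,y,z: [[-0.932, 0.3626, -0.0006], [0.3626, 0.9319, 0.0032], [0.0017, 0.0028, -1.0]]
```

```bash
python3 -m jog '[[0,0,0,0,1,0,0.7],[0,0,0,0,1,0,1],[0,0,0,0,1,0,1],[0,0,0,0,1,0,1]]'; python3 go.py
python3 - <<'E'
from h import *
sheet(env.read_camera("side"),[(211,145)],f"pics/side7.png",h=40,k=7,cols=1,gain=1.2)
E
```

```text
time_s: 7.4
tcp_pos: [0.5247, 0.3202, 0.0621]
orientation: [-0.579, -3.087, 0.001]
contact_force: [0.1, 0.4, 0.3]
width: 0.0854
t 7.4 tcp mm [524.7 320.2  62.1] q [ 0.55  0.55  1.78 -0.    0.81 -0.65] w 0.0854 F [0.1 0.4 0.3]
axes x,y,z: [[-0.932, 0.3624, 0.0002], [0.3624, 0.932, -0.0006], [-0.0004, -0.0005, -1.0]]
(560, 560, 3)
```

View pics/side7.png

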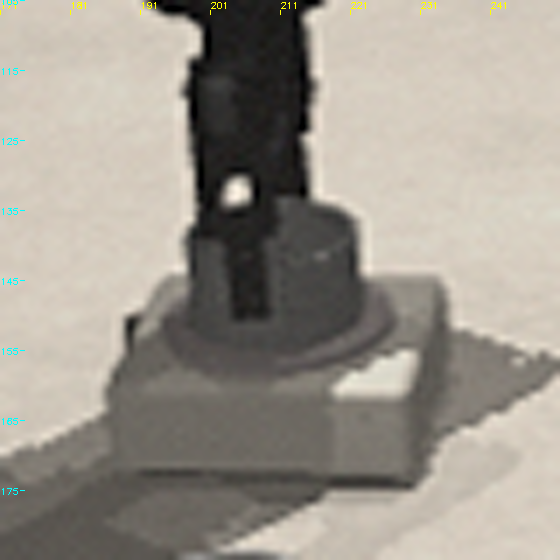

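```bash
python3 go.py 524.7 320 180 450 -91 180 450 -91 100
python3 -m jog '[[0,0,0,0,0,-15,1],[0,0,0,0,0,-45,1],[0,0,0,0,0,-90,1],[0,0,0,0,0,-120,1]]'; python3 go.py 450 -91 180 450 -91 100
```

```text
t 7.45 tcp mm [524.8 320.3  62.1] q [ 0.55  0.55  1.78 -0.    0.81 -0.65] w 0.0853 F [0.  0.2 0.6]
axes x,y,z: [[-0.932, 0.3625, 0.0002], [0.3625, 0.932, -0.0005], [-0.0003, -0.0004, -1.0]]
shift to [524.7, 320.0, 180.0] = [  -0.    -0.3 -117.9]
shift to [450.0, -91.0, 180.0] = [ -79.4 -410.5 -117.7]
shift to [450.0, -91.0, 100.0] = [ -79.4 -410.4  -37.7]
time_s: 7.95
tcp_pos: [0.5255, 0.3209, 0.1855]
orientation: [0.579, 3.086, 0.003]
contact_force: [1.0, -0.8, -0.5]
width: 0.0857
t 7.95 tcp mm [525.5 320.9 185.5] q [ 0.55  0.39  1.71 -0.    1.04 -0.65] w 0.0857 F [ 1.  -0.8 -0.5]
axes x,y,z: [[-0.932, 0.3624, -0.0017], [0.3624, 0.932, 0.0021], [0.0023, 0.0014, -1.0]]
shift to [450.0, -91.0, 180.0] = [ -78.9 -411.3    4.8]
shift to [450.0, -91.0, 100.0] = [ -78.8 -411.5   84.8]
```

```bash
python3 -m jog '[[0,0,0,-6,-34,0,1],[0,0,0,-16,-85,0,1],[0,0,0,-26,-136,0,1],[0,0,0,-36,-187,0,1],[0,0,0,-46,-238,10,1],[0,0,0,-56,-290,30,1],[0,0,0,-66,-342,50,1],[0,0,0,-74,-385,70,1],[0,0,0,-79,-411,85,1],[0,0,0,-79,-411,85,1],[0,0,0,-79,-411,85,1]]'
python3 - <<'E'
from h import *
from fit import circ
t=env.read_camera("top");s=env.read_camera("side")
pt=list(proj("top",circ([.526,.3183,.086],.034)));ps=list(proj("side",circ([.526,.3183,.086],.034)))
sheet(t,[(130,241)],"pics/t8.png",h=25,k=10,cols=1,gain=1.4,pts=pt)
sheet(s,[(211,155)],"pics/s8.png",h=25,k=10,cols=1,pts=ps)
sheet(s,[(224,240)],"pics/s8b.png",h=40,k=7,cols=1)
E
python3 go.py 450 -91 100
```

```text
time_s: 9.32
tcp_pos: [0.4501, -0.0908, 0.0981]
orientation: [0.58, 3.087, 0.0]
contact_force: [0.3, 1.0, 0.8]
width: 0.0852
(500, 500, 3)
(500, 500, 3)
(560, 560, 3)
t 9.43 tcp mm [450.3 -90.4  98.1] q [-0.2   0.3   2.1   0.    0.74 -1.4 ] w 0.0855 F [-0.7  0.5 -0.7]
axes x,y,z: [[-0.9324, 0.3615, -0.0013], [0.3615, 0.9324, 0.0003], [0.0014, -0.0002, -1.0]]
shift to [450.0, -91.0, 100.0] = [ 0.  -0.6 -1.9]
```

View pics/t8.png

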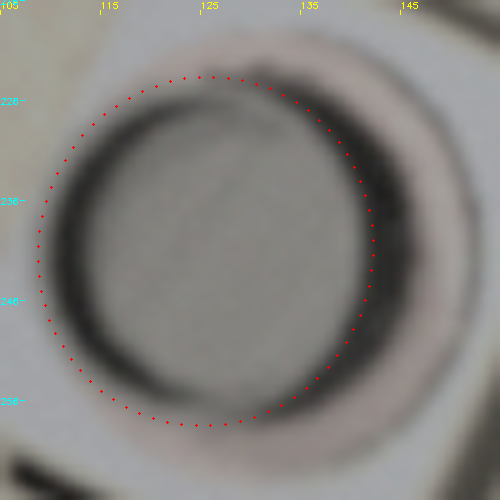

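View pics/s8.png

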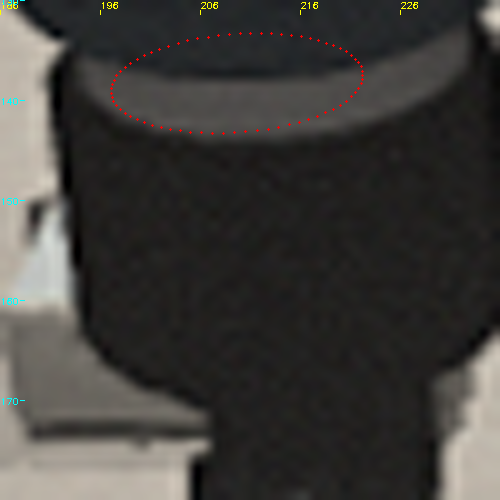

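View pics/s8b.png

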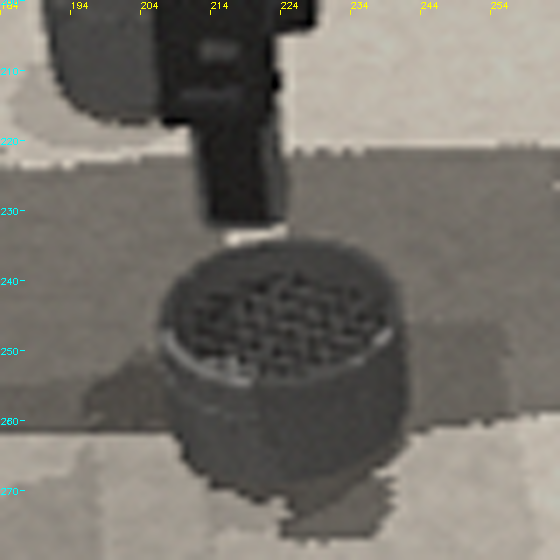

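```bash
python3 - <<'E'
from h import *
c=np.array([450,-91.]);j=np.array([.362,.932])
for s in(-43,43):print(s,proj("side",np.r_[c+s*j,103]/1000).round(1))
E
python3 -m jog '[[0,0,0,0,0,25,1],[0,0,0,0,0,50,1],[0,0,0,0,0,75,1],[0,0,0,0,0,78,1],[0,0,0,0,0,78,1],[0,0,0,0,0,78,1]]'
python3 - <<'E'
from h import *
s=env.read_camera("side")
sheet(s,[(224,240)],"pics/s9.png",h=40,k=7,cols=1)
E
python3 go.py 450 -91 20
```

```text
-43 [[218.5 230.3]]
43 [[223.5 204.3]]
time_s: 10.18
tcp_pos: [0.4504, -0.091, 0.0203]
orientation: [0.578, 3.086, -0.0]
contact_force: [-0.1, 0.4, -0.3]
width: 0.0853
(560, 560, 3)
t 10.22 tcp mm [450.3 -91.1  20.2] q [-0.2   0.45  2.13  0.    0.56 -1.4 ] w 0.0856 F [ 0.6 -0.1 -0.3]
axes x,y,z: [[-0.9321, 0.3621, -0.0017], [0.3621, 0.9321, 0.0003], [0.0017, -0.0003, -1.0]]
shift to [450.0, -91.0, 20.0] = [ 0.3 -0.   0.2]
```

View pics/s9.png

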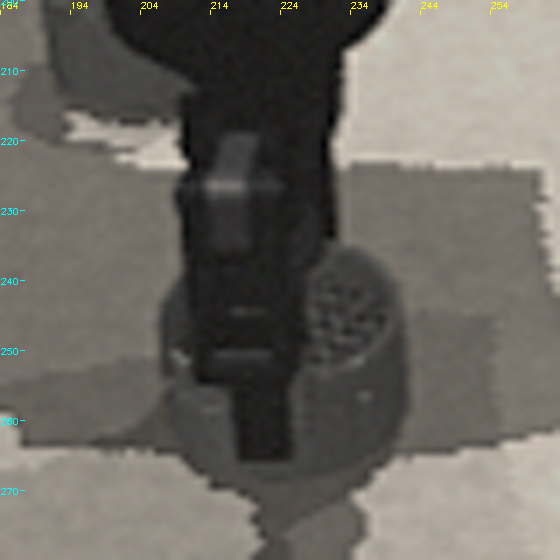

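```bash
python3 -m jog '[[0,0,0,0,0,4,1],[0,0,0,0,0,4,0.5],[0,0,0,0,0,4,0.5],[0,0,0,0,0,4,0.5],[0,0,0,0,0,4,0.5],[0,0,0,0,0,4,0.5],[0,0,0,0,0,4,0.5]]';python3 go.py
python3 -m jog '[[0,0,0,0,0,-10,0.5],[0,0,0,0,0,-40,0.5],[0,0,0,0,0,-80,0.5],[0,0,0,0,0,-120,0.5],[0,0,0,0,0,-140,0.5],[0,0,0,0,0,-140,0.5],[0,0,0,0,0,-140,0.5]]'
python3 - <<'E'
from h import *
s=env.read_camera("side")
sheet(s,[(221,215)],"pics/s10.png",h=50,k=6,cols=1)
E
python3 go.py 525 319 156 525 319 110
```

```text
time_s: 11.1
tcp_pos: [0.4495, -0.0911, 0.0159]
orientation: [0.579, 3.088, -0.0]
contact_force: [-3.2, 0.7, 11.6]
width: 0.0667
t 11.1 tcp mm [449.5 -91.1  15.9] q [-0.2   0.46  2.14 -0.    0.55 -1.4 ] w 0.0667 F [-3.2  0.7 11.6]
axes x,y,z: [[-0.9321, 0.3623, -0.0], [0.3623, 0.9321, -0.0], [0.0, -0.0, -1.0]]
time_s: 11.98
tcp_pos: [0.4489, -0.091, 0.1546]
orientation: [-0.579, -3.087, -0.0]
contact_force: [0.6, -0.3, -1.8]
width: 0.0667
(600, 600, 3)
t 12.03 tcp mm [448.7 -90.9 154.3] q [-0.2   0.21  2.06 -0.    0.88 -1.4 ] w 0.0668 F [-0.2 -0.1 -1.7]
axes x,y,z: [[-0.932, 0.3624, 0.0018], [0.3624, 0.932, -0.0003], [-0.0018, 0.0003, -1.0]]
shift to [525.0, 319.0, 156.0] = [ 77.5 409.7  -1.7]
shift to [525.0, 319.0, 110.0] = [ 77.4 409.7  44.3]
```

View pics/s10.png

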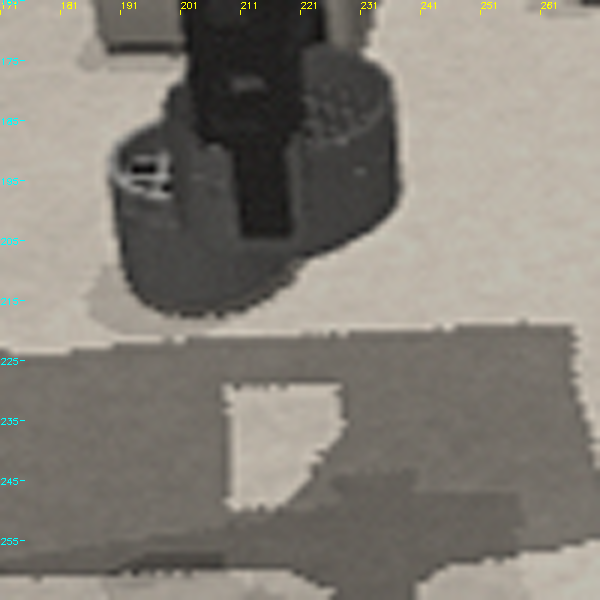

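```bash
python3 -m jog '[[0,0,0,5,27,0,0.5],[0,0,0,12,65,0,0.5],[0,0,0,20,107,0,0.5],[0,0,0,30,157,0,0.5],[0,0,0,39,207,0,0.5],[0,0,0,48,257,0,0.5],[0,0,0,58,307,0,0.5],[0,0,0,67,355,0,0.5],[0,0,0,74,390,0,0.5],[0,0,0,77,410,0,0.5],[0,0,0,77,410,0,0.5],[0,0,0,77,410,0,0.5]]'
python3 -m jog '[[0,0,0,0,0,10,0.5],[0,0,0,0,0,23,0.5],[0,0,0,0,0,23,0.5],[0,0,0,0,0,23,0.5]]'
python3 - <<'E'
from h import *
s=env.read_camera("side")
sheet(s,[(211,145)],"pics/s11.png",h=40,k=7,cols=1,gain=1.2)
E
python3 go.py 525 319.5 104
```

```text
time_s: 13.52
tcp_pos: [0.5258, 0.3177, 0.1546]
orientation: [-0.579, -3.087, 0.002]
contact_force: [0.1, -0.2, -2.0]
width: 0.0667
time_s: 14.02
tcp_pos: [0.5263, 0.3188, 0.1321]
orientation: [-0.579, -3.087, 0.0]
contact_force: [-0.0, -0.2, -0.4]
width: 0.0665
(560, 560, 3)
t 14.07 tcp mm [526.5 318.9 132.4] q [ 0.54  0.45  1.74 -0.    0.94 -0.66] w 0.0675 F [-0.1 -0.9 -1.2]
axes x,y,z: [[-0.932, 0.3624, -0.0001], [0.3624, 0.932, 0.0002], [0.0002, 0.0001, -1.0]]
shift to [525.0, 319.5, 104.0] = [ 1.6 -0.  28.4]
```

View pics/s11.png

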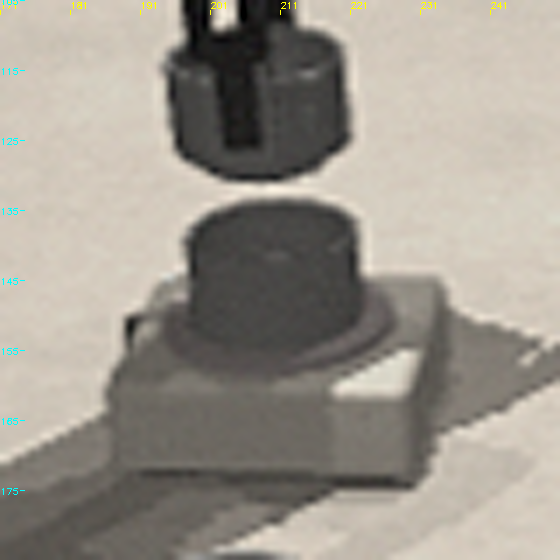

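```bash
python3 - <<'E'
from h import *
from fit import circ
for z in(.086,.158,.06):
  for c in ([.526,.3183],[.525,.3195],[.530,.3183],[.526,.3223]):
    q=proj("side",circ([*c,z],.034));print(z,c,((q.max(0)+q.min(0))/2).round(1),q.min(0).round(1),q.max(0).round(1))
E
```

```text
0.086 [0.526, 0.3183] [209.2 137.8] [196.6 132.8] [221.8 142.8]
0.086 [0.525, 0.3195] [208.7 137.7] [196.1 132.7] [221.3 142.7]
0.086 [0.53, 0.3183] [210.6 137.6] [198.1 132.6] [223.2 142.6]
0.086 [0.526, 0.3223] [208.9 137.3] [196.3 132.3] [221.4 142.3]
0.158 [0.526, 0.3183] [206.5 112.2] [193.4 107.7] [219.5 116.7]
0.158 [0.525, 0.3195] [206.  112.1] [192.9 107.6] [219.1 116.6]
0.158 [0.53, 0.3183] [208. 112.] [194.9 107.5] [221.  116.5]
0.158 [0.526, 0.3223] [206.1 111.7] [193.1 107.3] [219.1 116.2]
0.06 [0.526, 0.3183] [210.1 146.6] [197.7 141.5] [222.6 151.8]
0.06 [0.525, 0.3195] [209.7 146.5] [197.3 141.4] [222.1 151.7]
0.06 [0.53, 0.3183] [211.6 146.4] [199.2 141.3] [224.  151.5]
0.06 [0.526, 0.3223] [209.8 146.1] [197.4 141. ] [222.2 151.2]
```

```bash
python3 -m jog '[[0,0,0,2,0,10,0.5],[0,0,0,2,0,20,0.5],[0,0,0,2,0,27,0.5],[0,0,0,2,0,31,0.5],[0,0,0,2,0,31,0.5]]';python3 go.py
python3 - <<'E'
from h import *
s=env.read_camera("side")
sheet(s,[(211,145)],"pics/s12.png",h=40,k=7,cols=1,gain=1.2)
E
```

```text
time_s: 14.7
tcp_pos: [0.5243, 0.3196, 0.1009]
orientation: [-0.579, -3.087, 0.001]
contact_force: [-0.5, -0.1, -1.4]
width: 0.0668
t 14.7 tcp mm [524.3 319.6 100.9] q [ 0.54  0.49  1.76 -0.    0.88 -0.66] w 0.0668 F [-0.5 -0.1 -1.4]
axes x,y,z: [[-0.932, 0.3624, 0.0004], [0.3624, 0.932, -0.0005], [-0.0005, -0.0004, -1.0]]
(560, 560, 3)
```

View pics/s12.png

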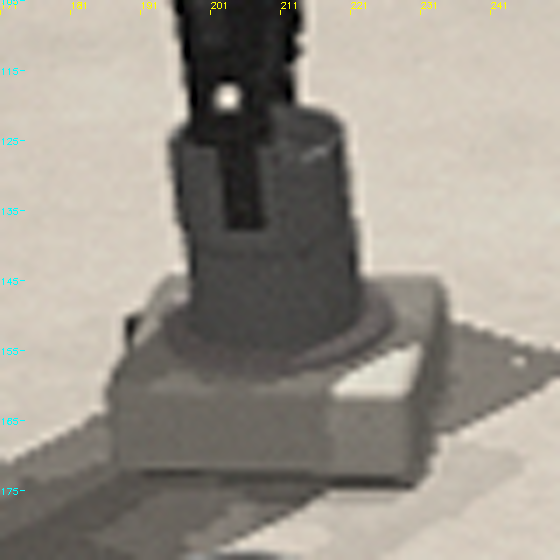

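```bash
python3 -m jog '[[0,0,0,-0.5,0,2,0.5],[0,0,0,-0.5,0,4,0.5],[0,0,0,-0.5,0,6,0.5],[0,0,0,-0.5,0,6.5,0.5],[0,0,0,-0.5,0,6.5,0.5]]';python3 go.py
```

```text
time_s: 15.38
tcp_pos: [0.5251, 0.3196, 0.0948]
orientation: [0.579, 3.088, 0.0]
contact_force: [0.1, 0.5, -0.6]
width: 0.067
t 15.38 tcp mm [525.1 319.6  94.8] q [ 0.54  0.5   1.77 -0.    0.87 -0.66] w 0.067 F [ 0.1  0.5 -0.6]
axes x,y,z: [[-0.9321, 0.3623, -0.0002], [0.3623, 0.9321, 0.0002], [0.0003, 0.0001, -1.0]]
```

Everything is free, so I'll go 1.5 mm lower, release and lift.

```bash
python3 -m jog '[[0,0,0,0,0,1,0.5],[0,0,0,0,0,1,0.5],[0,0,0,0,0,1,0.7],[0,0,0,0,0,1,1],[0,0,0,0,0,1,1],[0,0,0,0,0,1,1],[0,0,0,0,0,-10,1],[0,0,0,0,0,-40,1],[0,0,0,0,0,-80,1],[0,0,0,0,0,-80,1],[0,0,0,0,0,-80,1]]';python3 go.py 457.5 101 175 457.5 101 110
python3 - <<'E'
from h import *
from fit import circ
s=env.read_camera("side")
ps=list(proj("side",circ([.5265,.3183,.12],.034)))
sheet(s,[(211,145)],"pics/s13.png",h=40,k=7,cols=1,gain=1.2,pts=ps)
E
```

```text
time_s: 16.75
tcp_pos: [0.5248, 0.3194, 0.175]
orientation: [0.579, 3.088, 0.0]
contact_force: [-0.3, -0.7, -0.6]
width: 0.0855
t 16.75 tcp mm [524.8 319.4 175. ] q [ 0.54  0.4   1.72 -0.    1.02 -0.66] w 0.0855 F [-0.3 -0.7 -0.6]
axes x,y,z: [[-0.932, 0.3624, -0.0002], [0.3624, 0.932, 0.0002], [0.0003, 0.0002, -1.0]]
shift to [457.5, 101.0, 175.0] = [ -16.4 -228.    -0. ]
shift to [457.5, 101.0, 110.0] = [ -16.4 -228.    65. ]
(560, 560, 3)
```

View pics/s13.png

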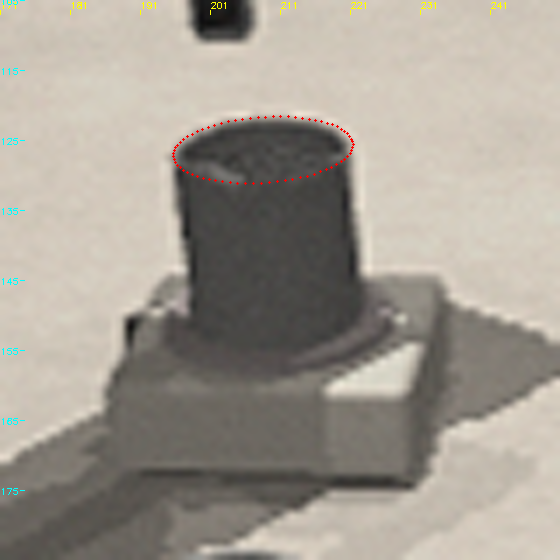

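The fine sieve's rim falls on the predicted seated circle, so it is seated. Next is the coarse sieve.

```bash
python3 -m jog '[[0,0,0,-2,-28,0,1],[0,0,0,-5,-70,0,1],[0,0,0,-8,-115,0,1],[0,0,0,-12,-160,15,1],[0,0,0,-15,-200,40,1],[0,0,0,-16,-222,60,1],[0,0,0,-16,-228,75,1],[0,0,0,-16,-228,75,1],[0,0,0,-16,-228,75,1]]'; python3 go.py 457.5 101 28
python3 - <<'E'
from h import *
s=env.read_camera("side")
sheet(s,[(206,190)],"pics/s14.png",h=40,k=7,cols=1,gain=1.2)
E
```

```text
time_s: 17.92
tcp_pos: [0.4574, 0.1015, 0.0998]
orientation: [-0.579, -3.088, 0.0]
contact_force: [-0.5, 0.2, 0.1]
width: 0.0857
t 17.93 tcp mm [457.4 101.5  99.8] q [ 0.22  0.31  2.08  0.    0.75 -0.99] w 0.0857 F [-0.5  0.2  0.1]
axes x,y,z: [[-0.9321, 0.3623, 0.0003], [0.3623, 0.9321, -0.0001], [-0.0003, 0.0, -1.0]]
shift to [457.5, 101.0, 28.0] = [-0.3 -0.4 71.8]
(560, 560, 3)
```

View pics/s14.png

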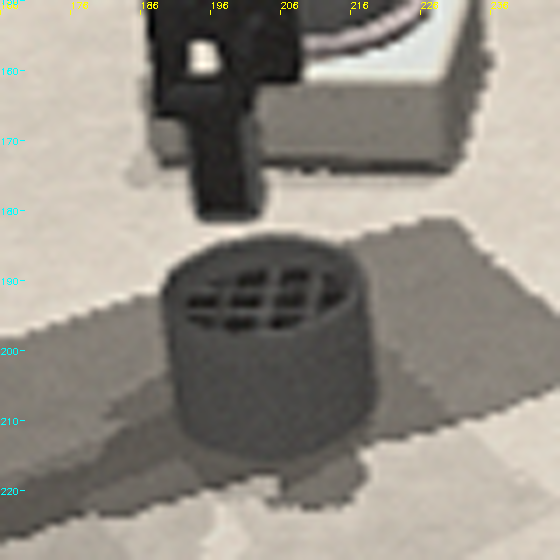

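```bash
python3 -m jog '[[0,0,0,0,0,25,1],[0,0,0,0,0,50,1],[0,0,0,0,0,72,1],[0,0,0,0,0,72,1],[0,0,0,0,0,72,1],[0,0,0,0,0,72,0.5],[0,0,0,0,0,72,0.5],[0,0,0,0,0,72,0.5],[0,0,0,0,0,72,0.5],[0,0,0,0,0,72,0.5],[0,0,0,0,0,72,0.5]]';python3 go.py
python3 -m jog '[[0,0,0,0,0,-10,0.5],[0,0,0,0,0,-40,0.5],[0,0,0,0,0,-90,0.5],[0,0,0,0,0,-130,0.5],[0,0,0,0,0,-150,0.5],[0,0,0,0,0,-150,0.5],[0,0,0,0,0,-150,0.5]]'
python3 - <<'E'
from h import *
s=env.read_camera("side")
sheet(s,[(206,150)],"pics/s15.png",h=50,k=6,cols=1,gain=1.2)
E
python3 go.py 525 319.5 178
```

```text
time_s: 19.35
tcp_pos: [0.4581, 0.1015, 0.0293]
orientation: [0.579, 3.086, 0.001]
contact_force: [-2.3, 0.7, 12.8]
width: 0.0661
t 19.35 tcp mm [458.1 101.5  29.3] q [ 0.21  0.44  2.11  0.    0.59 -0.99] w 0.0661 F [-2.3  0.7 12.8]
axes x,y,z: [[-0.932, 0.3623, -0.0018], [0.3623, 0.9321, 0.0013], [0.0021, 0.0005, -1.0]]
time_s: 20.23
tcp_pos: [0.4566, 0.101, 0.1772]
orientation: [-0.579, -3.087, 0.001]
contact_force: [0.4, 0.7, -1.8]
width: 0.0655
(600, 600, 3)
t 20.27 tcp mm [456.4 101.  176.8] q [ 0.21  0.19  2.02  0.    0.94 -0.99] w 0.0656 F [ 0.  -0.1 -1.3]
axes x,y,z: [[-0.932, 0.3623, 0.0015], [0.3623, 0.932, -0.001], [-0.0018, -0.0004, -1.0]]
shift to [525.0, 319.5, 178.0] = [ 15.2 228.5  -1.4]
```

View pics/s15.png

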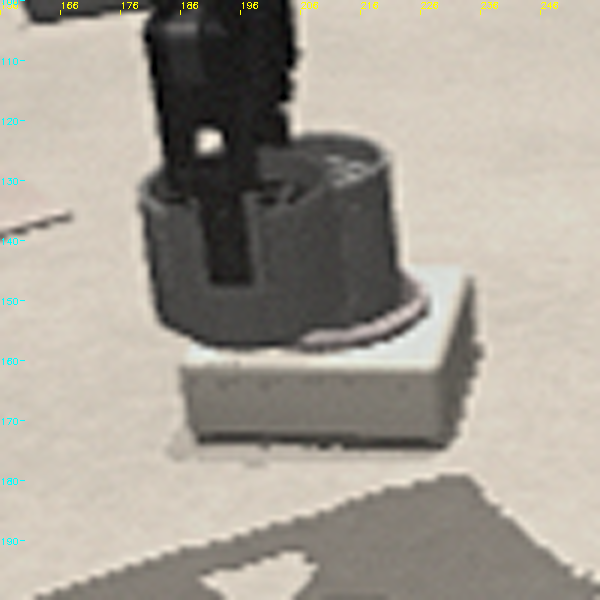

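```bash
python3 -m jog '[[0,0,0,2,20,0,0.5],[0,0,0,4,60,0,0.5],[0,0,0,7,105,0,0.5],[0,0,0,10,150,0,0.5],[0,0,0,13,190,0,0.5],[0,0,0,15,218,0,0.5],[0,0,0,15,229,0,0.5],[0,0,0,15,229,0,0.5],[0,0,0,15,229,8,0.5],[0,0,0,15,229,12,0.5],[0,0,0,15,229,12,0.5],[0,0,0,15,229,12,0.5]]'
python3 - <<'E'
from h import *
s=env.read_camera("side")
sheet(s,[(211,120)],"pics/s16.png",h=40,k=7,cols=1,gain=1.2)
from fit import circ
for z in(.12,.190):
  for c in ([.526,.3183],[.530,.3183]):
    q=proj("side",circ([*c,z],.034));print(z,c,((q.max(0)+q.min(0))/2).round(1),q.min(0).round(1),q.max(0).round(1))
E
python3 go.py 525 319.5 150
```

```text
time_s: 21.78
tcp_pos: [0.5263, 0.3198, 0.1659]
orientation: [0.58, 3.088, 0.0]
contact_force: [-0.3, -0.5, -2.5]
width: 0.0664
(560, 560, 3)
0.12 [0.526, 0.3183] [207.9 126. ] [195.1 121.2] [220.8 130.7]
0.12 [0.53, 0.3183] [209.4 125.7] [196.6 121. ] [222.2 130.5]
0.19 [0.526, 0.3183] [205.2 100.2] [191.9  96. ] [218.5 104.5]
0.19 [0.53, 0.3183] [206.7 100. ] [193.4  95.8] [220.  104.2]
t 21.82 tcp mm [526.4 319.9 166.1] q [ 0.54  0.41  1.72  0.    1.01 -0.66] w 0.0659 F [-0.7  0.2 -2. ]
axes x,y,z: [[-0.9319, 0.3627, -0.0003], [0.3627, 0.9319, 0.0003], [0.0004, 0.0002, -1.0]]
shift to [525.0, 319.5, 150.0] = [ 1.2 -0.9 16.1]
```

View pics/s16.png

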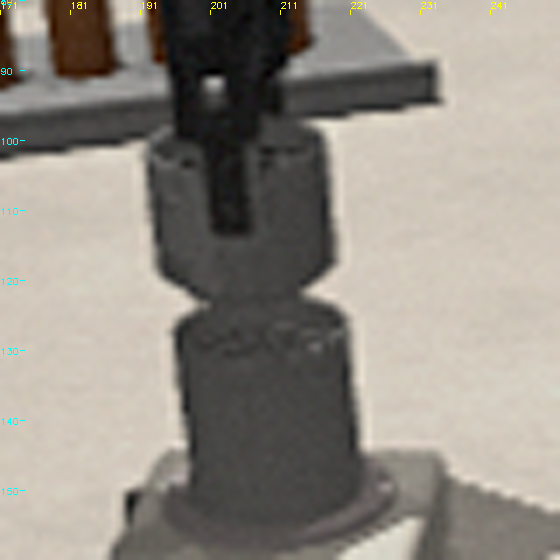

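```bash
python3 -m jog '[[0,0,0,-1,0,8,0.5],[0,0,0,-1,0,14,0.5],[0,0,0,-1,0,18,0.5],[0,0,0,-1,0,20,0.5],[0,0,0,-1,0,20,0.5]]';python3 go.py
```

```text
time_s: 22.45
tcp_pos: [0.5271, 0.3197, 0.1456]
orientation: [-0.579, -3.088, 0.0]
contact_force: [0.1, -0.4, -2.5]
width: 0.0659
t 22.45 tcp mm [527.1 319.7 145.6] q [ 0.54  0.44  1.73  0.    0.97 -0.66] w 0.0659 F [ 0.1 -0.4 -2.5]
axes x,y,z: [[-0.932, 0.3624, 0.0002], [0.3624, 0.932, -0.0002], [-0.0002, -0.0001, -1.0]]
```

```bash
python3 -m jog '[[0,0,0,0,0,2,0.5],[0,0,0,0,0,4,0.5],[0,0,0,0,0,5,0.5],[0,0,0,0,0,5,0.5]]';python3 go.py
```

```text
time_s: 22.95
tcp_pos: [0.5272, 0.3198, 0.1414]
orientation: [0.579, 3.088, 0.0]
contact_force: [-1.6, -1.0, 4.7]
width: 0.066
t 22.95 tcp mm [527.2 319.8 141.4] q [ 0.54  0.44  1.73  0.    0.96 -0.66] w 0.066 F [-1.6 -1.   4.7]
axes x,y,z: [[-0.9321, 0.3623, -0.0002], [0.3623, 0.9321, 0.0002], [0.0002, 0.0002, -1.0]]
```

```bash
python3 -m jog '[[0,0,0,0,0,0,0.7],[0,0,0,0,0,0,1],[0,0,0,0,0,0,1],[0,0,0,0,0,0,1],[0,0,0,0,0,-10,1],[0,0,0,0,0,-40,1],[0,0,0,0,0,-80,1],[0,0,0,0,0,-80,1],[0,0,0,0,0,-80,1]]';python3 go.py 596.5 -97.5 200
python3 - <<'E'
from h import *
from fit import circ
s=env.read_camera("side")
ps=list(proj("side",circ([.5265,.3183,.166],.034)))
sheet(s,[(211,125)],"pics/s17.png",h=40,k=7,cols=1,gain=1.2,pts=ps)
E
```

```text
time_s: 24.08
tcp_pos: [0.527, 0.3196, 0.2209]
orientation: [0.579, 3.088, 0.0]
contact_force: [-0.2, -0.2, -0.4]
width: 0.0851
t 24.07 tcp mm [527.  319.6 220.9] q [ 0.54  0.36  1.67  0.    1.11 -0.66] w 0.0851 F [-0.2 -0.2 -0.4]
axes x,y,z: [[-0.932, 0.3624, -0.0001], [0.3624, 0.932, 0.0002], [0.0002, 0.0002, -1.0]]
shift to [596.5, -97.5, 200.0] = [-215.9 -363.6   20.9]
(560, 560, 3)
```

View pics/s17.png

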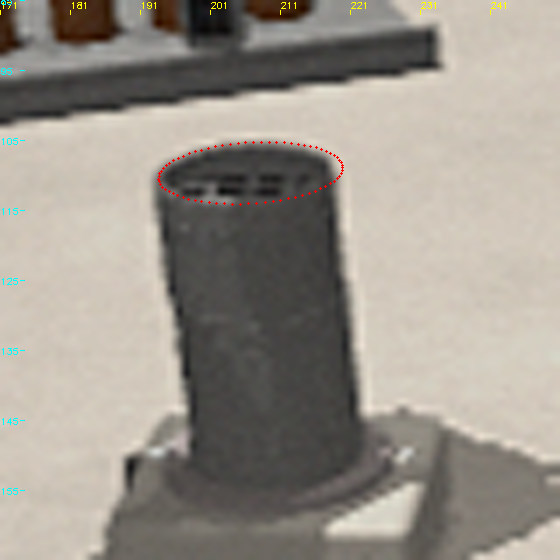

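```bash
python3 - <<'E'
from h import *
print(np.round(onz("top",(336.2,211.6),.037)*1000,1), np.round(tri((336.2,211.6),(293.9,229.0))[0]*1000,1))
E
python3 -m jog '[[0,0,0,-17,-28,0,1],[0,0,0,-42,-70,0,1],[0,0,0,-68,-115,0,1],[0,0,0,-95,-160,0,1],[0,0,0,-121,-205,10,1],[0,0,0,-148,-250,35,0.6],[0,0,0,-175,-295,65,0.6],[0,0,0,-200,-337,100,0.6],[0,0,0,-216,-364,130,0.6],[0,0,0,-216,-364,135,0.6],[0,0,0,-216,-364,135,0.6],[0,0,0,-216,-364,135,0.6]]'
python3 go.py 596.5 -97.5 25
python3 - <<'E'
from h import *
s=env.read_camera("side")
sheet(s,[(294,225)],"pics/s18.png",h=40,k=7,cols=1,gain=1.2)
E
```

```text
[595.5 -95.8  37. ] [596.  -95.9  37.8]
time_s: 25.62
tcp_pos: [0.597, -0.0968, 0.0866]
orientation: [0.577, 3.087, 0.0]
contact_force: [0.5, 0.0, 0.6]
width: 0.0511
t 25.62 tcp mm [597.  -96.8  86.6] q [-0.16  0.5   1.79  0.    0.85 -1.36] w 0.0511 F [0.5 0.  0.6]
axes x,y,z: [[-0.9324, 0.3613, -0.0009], [0.3613, 0.9324, 0.0003], [0.0009, -0.0, -1.0]]
shift to [596.5, -97.5, 25.0] = [ 0.3 -0.8 61.6]
(560, 560, 3)
```

View pics/s18.png

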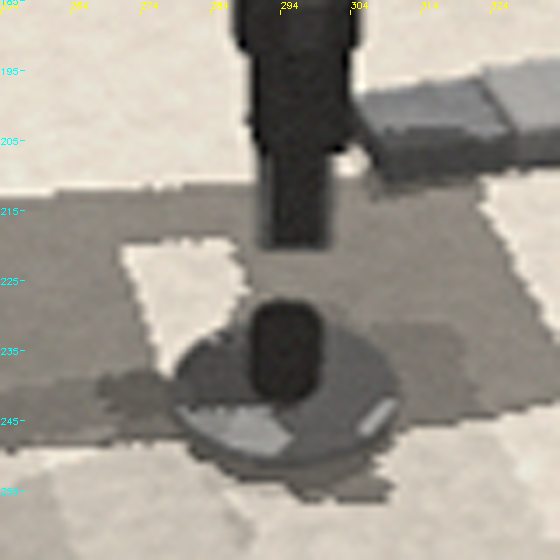

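```bash
python3 -m jog '[[0,0,0,1,0,25,0.6],[0,0,0,1,0,45,0.6],[0,0,0,1,0,61,0.6],[0,0,0,1,0,61,0.6],[0,0,0,1,0,61,0.1],[0,0,0,1,0,61,0.1],[0,0,0,1,0,61,0.1],[0,0,0,1,0,61,0.1],[0,0,0,1,0,61,0.1],[0,0,0,1,0,61,0.1]]'
python3 go.py
python3 - <<'E'
from h import *
s=env.read_camera("side")
sheet(s,[(294,225)],"pics/s19.png",h=40,k=7,cols=1,gain=1.2)
E
```

```text
time_s: 26.92
tcp_pos: [0.5963, -0.0976, 0.0257]
orientation: [0.579, 3.086, 0.0]
contact_force: [-0.9, 0.6, 6.1]
width: 0.0197
t 26.93 tcp mm [596.3 -97.6  25.7] q [-0.16  0.59  1.82  0.    0.73 -1.36] w 0.0197 F [-0.9  0.6  6.1]
axes x,y,z: [[-0.932, 0.3625, -0.0015], [0.3625, 0.932, 0.0003], [0.0015, -0.0002, -1.0]]
(560, 560, 3)
```

View pics/s19.png

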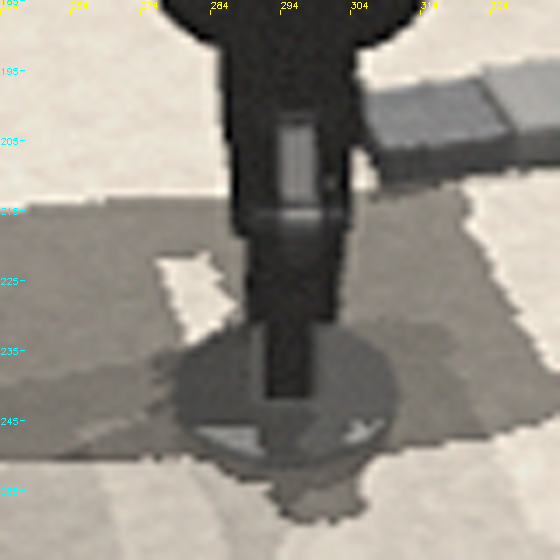

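```bash
python3 -m jog '[[0,0,0,0,0,-10,0.1],[0,0,0,0,0,-40,0.1],[0,0,0,0,0,-90,0.1],[0,0,0,0,0,-140,0.1],[0,0,0,0,0,-180,0.1],[0,0,0,0,0,-195,0.1],[0,0,0,0,0,-195,0.1],[0,0,0,0,0,-195,0.1]]'
python3 go.py 525.5 319.5 215
python3 - <<'E'
from h import *
s=env.read_camera("side")
sheet(s,[(294,170)],"pics/s20.png",h=40,k=7,cols=1,gain=1.2)
E
```

```text
time_s: 27.98
tcp_pos: [0.5946, -0.0973, 0.2179]
orientation: [-0.579, -3.085, 0.0]
contact_force: [-0.6, 0.5, -0.6]
width: 0.0196
t 27.98 tcp mm [594.6 -97.3 217.9] q [-0.16  0.34  1.7  -0.    1.1  -1.36] w 0.0196 F [-0.6  0.5 -0.6]
axes x,y,z: [[-0.932, 0.3624, 0.0029], [0.3624, 0.932, -0.0006], [-0.0029, 0.0005, -1.0]]
shift to [525.5, 319.5, 215.0] = [215.4 363.4   3.3]
(560, 560, 3)
```

View pics/s20.png

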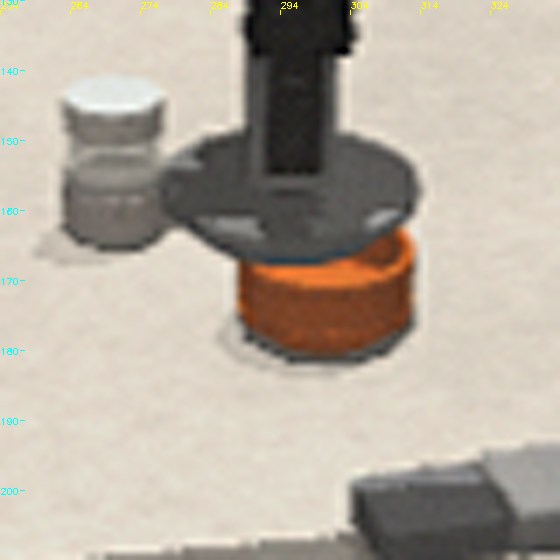

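```bash
python3 -m jog '[[0,0,0,10,17,0,0.1],[0,0,0,30,51,0,0.1],[0,0,0,56,94,0,0.1],[0,0,0,83,140,0,0.1],[0,0,0,110,186,0,0.1],[0,0,0,137,231,0,0.1],[0,0,0,164,277,0,0.1],[0,0,0,187,315,0,0.1],[0,0,0,204,344,0,0.1],[0,0,0,213,359,0,0.1],[0,0,0,215,363,0,0.1],[0,0,0,215,363,0,0.1]]'
python3 -m jog '[[0,0,0,0,0,6,0.1],[0,0,0,0,0,12,0.1],[0,0,0,0,0,12,0.1],[0,0,0,0,0,12,0.1]]'
python3 go.py 525.5 319.5 190
python3 - <<'E'
from h import *
s=env.read_camera("side")
sheet(s,[(211,110)],"pics/s21.png",h=40,k=7,cols=1,gain=1.2)
from fit import circ
for z in(.166,.195):
  for c in ([.526,.3183],[.530,.3183]):
    q=proj("side",circ([*c,z],.034));print(z,c,((q.max(0)+q.min(0))/2).round(1),q.min(0).round(1),q.max(0).round(1))
E
```

```text
time_s: 29.52
tcp_pos: [0.5268, 0.3182, 0.2195]
orientation: [-0.579, -3.087, 0.001]
contact_force: [0.5, -0.8, -1.2]
width: 0.0198
time_s: 30.02
tcp_pos: [0.5269, 0.3185, 0.2077]
orientation: [-0.58, -3.088, 0.0]
contact_force: [-0.8, 0.4, -1.2]
width: 0.0199
t 30.02 tcp mm [526.9 318.5 207.7] q [ 0.54  0.37  1.68  0.    1.09 -0.66] w 0.0199 F [-0.8  0.4 -1.2]
axes x,y,z: [[-0.9319, 0.3627, 0.0001], [0.3627, 0.9319, -0.0001], [-0.0001, -0.0001, -1.0]]
shift to [525.5, 319.5, 190.0] = [ 1.7  0.4 17.7]
(560, 560, 3)
0.166 [0.526, 0.3183] [206.2 109.3] [193.  104.8] [219.3 113.7]
0.166 [0.53, 0.3183] [207.7 109. ] [194.5 104.6] [220.8 113.5]
0.195 [0.526, 0.3183] [205.   98.3] [191.6  94.1] [218.3 102.5]
0.195 [0.53, 0.3183] [206.5  98.1] [193.2  93.9] [219.8 102.3]
```

View pics/s21.png

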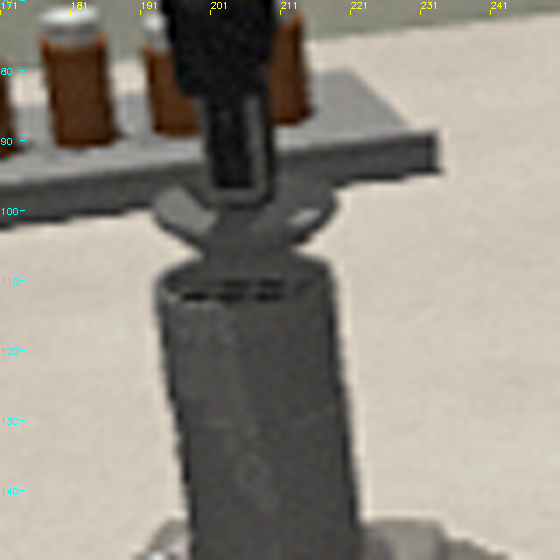

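```bash
python3 -m jog '[[0,0,0,2.5,0,6,0.1],[0,0,0,2.5,0,12,0.1],[0,0,0,2.5,0,15,0.1],[0,0,0,2.5,0,15,0.1],[0,0,0,2.5,0,15,0.1]]'
python3 go.py
python3 - <<'E'
from h import *
s=env.read_camera("side")
sheet(s,[(211,110)],"pics/s22.png",h=40,k=7,cols=1,gain=1.2)
E
```

```text
time_s: 30.7
tcp_pos: [0.5246, 0.3197, 0.1929]
orientation: [0.579, 3.088, 0.0]
contact_force: [0.5, 0.2, 0.5]
width: 0.0196
t 30.7 tcp mm [524.6 319.7 192.9] q [ 0.54  0.38  1.7  -0.    1.06 -0.66] w 0.0196 F [0.5 0.2 0.5]
axes x,y,z: [[-0.9321, 0.3623, -0.0001], [0.3623, 0.9321, 0.0001], [0.0002, 0.0001, -1.0]]
(560, 560, 3)
```

View pics/s22.png

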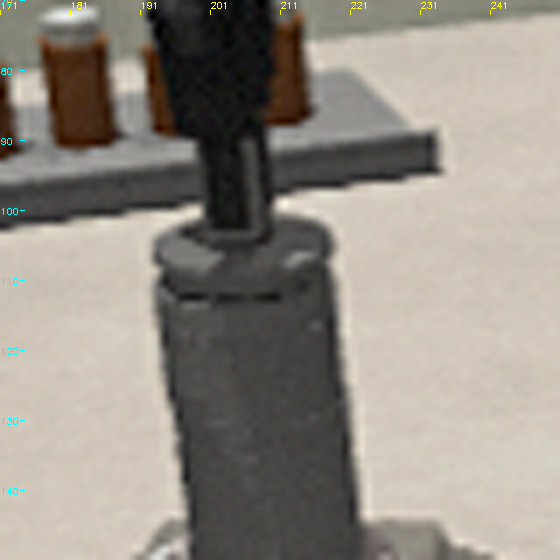

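Aligned. I'll lower it the last 9 mm in small steps.

```bash
python3 -m jog '[[0,0,0,0,0,2,0.1],[0,0,0,0,0,4,0.1],[0,0,0,0,0,6,0.1],[0,0,0,0,0,6,0.1]]'
python3 -m jog '[[0,0,0,0,0,2,0.1],[0,0,0,0,0,3,0.1],[0,0,0,0,0,3,0.1]]'
python3 go.py
```

```text
time_s: 31.25
tcp_pos: [0.5243, 0.3196, 0.1865]
orientation: [-0.579, -3.087, 0.001]
contact_force: [-0.4, 0.1, -1.1]
width: 0.0194
time_s: 31.62
tcp_pos: [0.5245, 0.3197, 0.1838]
orientation: [0.579, 3.088, 0.0]
contact_force: [0.5, 0.3, -1.2]
width: 0.0195
t 31.62 tcp mm [524.5 319.7 183.8] q [ 0.54  0.39  1.71 -0.    1.04 -0.66] w 0.0195 F [ 0.5  0.3 -1.2]
axes x,y,z: [[-0.932, 0.3623, -0.0], [0.3623, 0.932, 0.0], [0.0, 0.0, -1.0]]
```

```bash
python3 -m jog '[[0,0,0,0,0,1,0.1],[0,0,0,0,0,1,0.1]]'; python3 go.py
python3 -m jog '[[0,0,0,0,0,0,0.3],[0,0,0,0,0,0,0.6],[0,0,0,0,0,0,0.7],[0,0,0,0,0,0,0.7],[0,0,0,0,0,-20,0.7],[0,0,0,0,0,-60,0.7],[0,0,0,0,0,-60,0.7]]'
python3 -m jog '[[0,0,0,-17,-28,0,0.7],[0,0,0,-42,-70,0,0.7],[0,0,0,-68,-115,0,0.7],[0,0,0,-95,-160,0,0.7],[0,0,0,-121,-205,0,0.7],[0,0,0,-148,-250,0,0.7],[0,0,0,-175,-295,0,0.7],[0,0,0,-216,-330,0,0.7],[0,0,0,-216,-330,0,0.7],[0,0,0,-216,-330,0,0.7]]'
python3 - <<'E'
from h import *
from fit import circ
s=env.read_camera("side");t=env.read_camera("top")
L=[([.526,.3183,z],.034) for z in(.086,.12,.171)]+[([.526,.3183,.195],.011)]
ps=[q for c,r in L for q in proj("side",circ(c,r))]
sheet(s,[(211,120)],"pics/s23.png",h=40,k=7,cols=1,gain=1.2)
sheet(s,[(211,120)],"pics/s23o.png",h=40,k=7,cols=1,gain=1.2,pts=ps)
cv2.imwrite("pics/s23f.png",s[:,:,::-1]);cv2.imwrite("pics/t23f.png",t[:,:,::-1])
E
```

```text
time_s: 31.88
tcp_pos: [0.5246, 0.3198, 0.1836]
orientation: [0.579, 3.087, 0.001]
contact_force: [-1.9, -0.7, 6.8]
width: 0.0201
t 31.88 tcp mm [524.6 319.8 183.6] q [ 0.54  0.39  1.71  0.    1.04 -0.66] w 0.0201 F [-1.9 -0.7  6.8]
axes x,y,z: [[-0.932, 0.3624, -0.0004], [0.3624, 0.932, 0.0005], [0.0005, 0.0003, -1.0]]
time_s: 32.75
tcp_pos: [0.5261, 0.3207, 0.246]
orientation: [0.578, 3.084, 0.006]
contact_force: [-0.6, -0.1, 0.1]
width: 0.0596
time_s: 34.0
tcp_pos: [0.6055, -0.066, 0.2418]
orientation: [-0.58, -3.086, -0.0]
contact_force: [-0.3, -0.2, -0.8]
width: 0.06
(560, 560, 3)
(560, 560, 3)
```

View pics/s23.png

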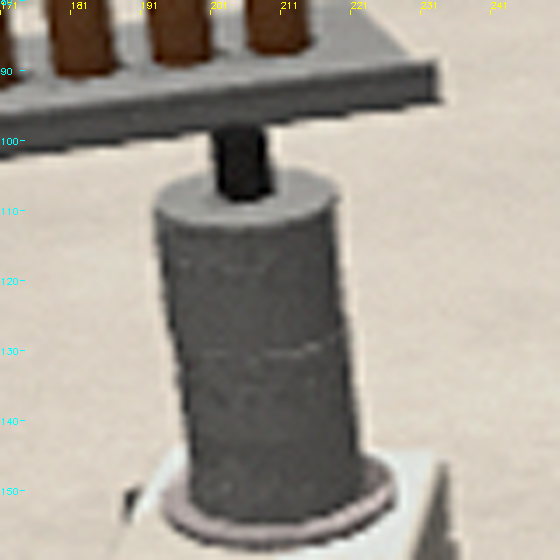

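View pics/s23o.png

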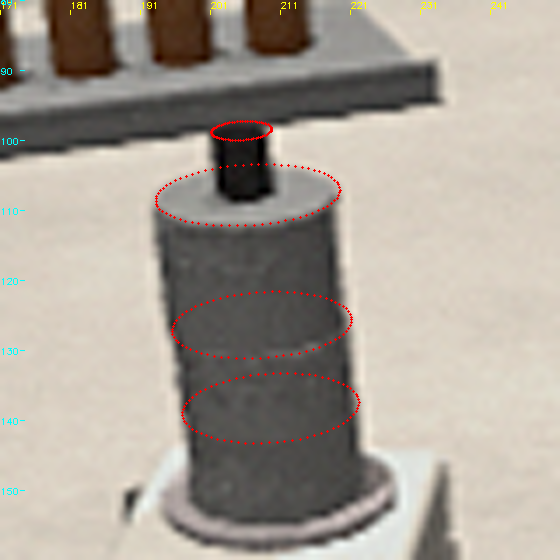

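View pics/t23f.png

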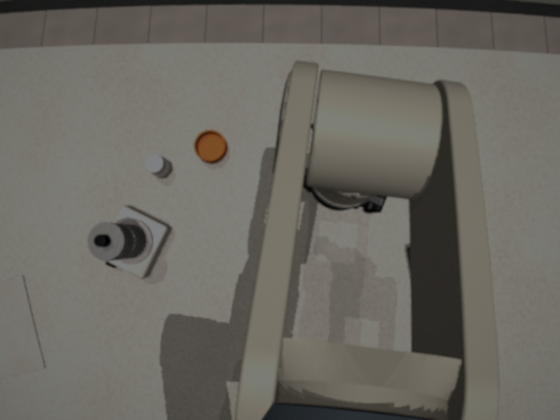

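View pics/s23f.png

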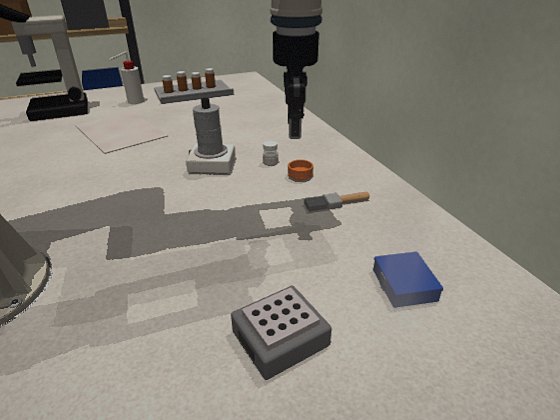

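The final views show a closed stack. Its joint lines and lid top (about (206,108) in the side view) fall on the seated heights. The jar, slide box and brush are at the same pixels as at the start, so I'm handing it in.

```bash
python3 - <<'E'
from station import env
print(env.sign_off());print(env.observe()["time_s"])
E
```

```text
the job is handed in; nothing more can be done
None
the job is handed in; nothing more can be done
```

The sieve set is stacked on the shaker in the order asked: pan, fine sieve, coarse sieve, then lid. I handed it in at about 34 s, with the gripper clear of everything.

**Seating:** In the last side picture the stack is upright and closed, and the lid top and knob sit within about 1 px (2–3 mm) of the fully seated heights. The coarse sieve and lid also met resistance (5–7 N) at the expected seated height. The pan and fine sieve were released at their expected heights without a clear downward contact, so those two rest on the pictures.

**Bystanders:** The jar, slide box, brush and orange cup are where they started in the side view. In the last top view the arm hid the brush and slide box.

**Disagreements:**
- The two cameras differed by 1–3 mm on some positions. The fine sieve's rim measured 39 mm against the stated 42 mm.
- I nudged the parts 1–3 mm sideways before lowering them.
- The pan's foot rubbed the bore wall with about 9 N, the highest side force I saw while placing. Straight lowering after that met no noticeable side force.

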